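Slide a specimen disc into the hidden-position pocket of a loading stage

ROBOT

A 6-joint arm with a two-finger parallel gripper is mounted at the origin on the work surface. World frame = base frame: x ahead of the robot, y to its left, z up, the work surface at z = 0. Lengths are in m, angles in rad, forces in N, time in s.
With the tool pointing down it reaches from about 0.35 to 0.775 m from the base axis. Payload 7.3 kg.
Tool frame: the origin (TCP) lies on the centre line of the jaws, within the pads' length; the fingertips stand 17 mm ahead of it and the grasp point (between the pads) lies 2 mm behind it (robot.tcp_to_tips is the distance from the TCP to the fingertips, in m); z points along the fingers, y is the line along which they close (so a half turn about z gives the same grasp; the last joint's range is limited). The gripper opens to 92 mm and grips with 3 to 60 N. Pads are 19 mm wide; open, the fingers measure 130 mm over their backs; the gripper's body (75 mm by 190 mm) begins 47 mm behind the grasp point.
Start: joints at [1.02, 0.342, 1.524, -0, 1.275, -0.146], TCP at [0.207, 0.483, 0.244] pointing down, gripper open.
Joint ranges: [-2.53, 2.53], [-0.77, 2.02], [0.04, 2.7], [-1, 4.14], [0.28, 2.66], [-3.11, 3.11]. Speed limits (rad/s): [2.57, 2.57, 3.14, 3.14, 3.14, 3.14].

INTERFACE

Orientations are given as [roll, pitch, yaw] about the fixed x, y, z axes, in that order (R = Rz(yaw) Ry(pitch) Rx(roll)).
In Python, from cell import robot gives the robot as it stands. The module is installed in compiled form; this text tells all that it offers.
- The arm moves only by the tool carry_out, never from a script. Its argument "commands" is a list of rows, each a list of 3 entries, a list of its own where there are three numbers: the shift along the tool's x, y, z in m, then the turn about the tool's z in rad, then the opening, from 0 (shut) to 1 (fully open). In form: [[[dx, dy, dz], yaw, claw], ...]. A call has 1 to 20 rows; each row shifts and turns the commanded pose from where the row before left it, along the tool's axes as they then stand; what a row does not reach is not made up. A row lasts 1/8 s, in which the tool goes at most 62.5 mm and 10.7 degrees, less where a joint would pass 70% of its speed; a pose out of reach is approached as far as the arm can. A call is refused whole if a number of a shift passes 0.0625 or a number of a turn 0.188, either way. A call with a gripper value outside its range is refused whole. The fingers move at their own pace and stop on an object; "newtons" is the grip in N (left out, the last holds). Time passes only in rows, so rows that do not move let the fingers close. It gives the time, the measured TCP pose, the force, the opening and the grip force at its end, in the units of the state.
- robot.observe(): the state, without advancing time (a new reading comes with each control period).
- robot.read_camera(name): name is "side" or "top"; returns a dict with "pixels" (420x560x3 uint8, red, green, blue), "fx", "fy", "cx", "cy" (pixels), "k1" (the pictures are not rectified: a ray, as slopes to the right and down, at radius r is drawn at 1 + k1 r^2 times it, then the intrinsics apply), "view" (4x4, takes a point from world to camera coordinates). Camera axes: x right, y up, looking along -z (the intrinsics and any distortion apply to the point x, -y, -z); pixel columns grow to the right and rows downward; lengths in m; the calibration is good to about 2 mm. A picture is of the moment at which its call begins. There is no depth.
- robot.hand_in(): hands the job in; it is judged then, once.
Trained networks look in a picture, given as the dict that the camera call returned (one of the last four; its "shot" number tells which), for a name from the list of things; names that differ only in an ending like _2 or _b are one class to them, and where a whole thing is asked for, a point or a joint stands for the part that bears it (a point fixed in the world has none). Each returns a list of dicts, best first, with "p" (0 to 1); they miss things now and then, are a little off and sometimes report something else, mostly with a low value. They report only what shows in the picture. A call takes as long as a camera call. They do not tell look-alikes from the thing itself.
- robot.find_in(picture, name): "at" ([column, row] in pixels, amid what is visible of it).
- robot.tip_of(picture, name): "at" ([column, row] in pixels: a listed point, or the origin of a listed thing).
The state is a dict: "time": time; "qpos": joint angles; "qvel": joint speeds; "joint_efforts": joint torques, N m; "tool_pos": TCP position; "tool_rot": TCP orientation; "contact_force": force on the tool from outside, world axes, zero at the start; "torque": the same for the moment, N m; "opening": finger opening in m; "grip_force": force on a finger pad.
Only numpy, scipy, OpenCV 4.12 (cv2) and the standard library are available. Lean on these libraries where they do the work, as an engineer would, in place of code of your own. Each camera call takes 0.05 s, during which the arm holds its last target. There are 200 camera calls.

TASK

Take the solid, larger steel disc from the black mat, lay it flat on the pocket-free loading end of the aluminium slab (the end nearest the robot, before the two black marks), and slide it gently along the slab, never lifting or carrying it over the part beyond the marks, until it drops fully home and lies level in the shallow round pocket. Then let go and back away; push and press only lightly on the stage (under 15 N), and leave the other things where they are.

Things in the scene. Friction and masses are not known exactly. Their poses are not given: they have to be found in the camera images.
- disc: Solid plain steel disc without a hole, 40 mm diameter, 12 mm thick, about 0.11 kg (0.09 to 0.14), the largest solid disc on the mat. Origin at the centre of its underside, z up. It slides easily: friction on the slab is under 1.5 N.
- bed: Fixed loading stage: grey bed 200 (x) by 100 mm (y), origin under its centre on the table, z up, yaw within 0.35 rad. On it lies an immovable aluminium slab, 250 x 70 mm, flat top 16 mm above the table. Side rails are 12 mm high, with two clamp screws (12 mm wide, tops at 22 mm) at x=+85, y=+-43 mm. The slab has one round pocket, 43 mm wide, 4 mm deep, on the centre line y=0.
- load_point (a point): Point on the slab's top, at x=-65, y=0 mm of the bed, in the middle of the loading end (bed's -x end, towards the robot). Lay the disc flat with its centre within 20 mm in x and y of it and let it rest 0.3 s. Black marks on the rails at bed x=-40 mm end the loading end; beyond them keep the disc's underside within 6 mm of the slab's top.
- search_start (a point): Point on the slab's top, x=-10, y=0 mm of the bed: the nearest place where the pocket's centre can be. The slab was clamped anywhere along its travel, so the pocket's centre lies anywhere from here to search_end; no pose reports it, but it is visible from above.
- search_end (a point): Point on the slab's top, x=+50, y=0 mm of the bed: the farthest place where the pocket's centre can be. Pushed loosely along the centre line, the disc tips and falls into the pocket by its own weight, then stops against the far wall, where the push rises sharply. Seated, it stands 8 mm above the slab's top.
- mat: Black rubber mat fixed to the table, 160 mm (x) by 150 mm (y) by 6 mm thick, origin at the centre of its underside. The disc and two other steel parts lie flat on it, with 25 mm or more between them.
- spacer: Steel ring on the mat, 40 mm diameter, 22 mm hole, 10 mm thick; origin at the centre of its underside. To be left alone.
- small_disc: Small solid steel disc on the mat, 27 mm diameter, 10 mm thick; origin at the centre of its underside. To be left alone.
- reagent: Amber bottle, 64 mm diameter, 150 mm tall, at the far side; origin at the centre of its underside. To be left alone.
- beaker: Clear cup, 70 mm diameter, 85 mm tall, at the left; origin at the centre of its underside. To be left alone.
- brush: Brush lying at the far side, handle to its -x, some 0.2 m long; origin under its middle. To be left alone.
- timer: White bench timer, 30 x 75 x 90 mm, at the right; origin at the centre of its underside. To be left alone.
- cassettes: Stack of four plastic cassettes, 40 x 28 x 26 mm, at the left; origin at the centre of its underside. To be left alone.
There are look-alikes about, which are no part of the job. Leave any pink, purple or red look-alike of the disc alone.

How it is judged:
On the way:
1. the disc lies flat on the slab's loading end (x of disc in the frame of bed between -0.095 and -0.042 m and y of disc in the frame of bed between -0.025 and 0.025 m and z of disc in the frame of bed between 0.0145 and 0.0175 m and angle between disc's own z axis and vertical below 0.05 rad and contact force between disc and bed above 0.1 N), for 0.2 s.
At the end, for the whole second after the job is handed in: The disc lies level (within 0.05 rad) and at rest at the bottom of the slab's pocket (underside no more than 1.5 mm above the pocket's floor, i.e. under 13.5 mm above the table), within 6 mm of the bed's centre line, and released (z of disc in the frame of bed between 0.01 and 0.0135 m and x of disc in the frame of bed between -0.016 and 0.056 m and y of disc in the frame of bed between -0.006 and 0.006 m and angle between disc's own z axis and vertical below 0.05 rad and linear speed of disc below 0.01 m/s and contact force between disc and the fingers below 0.1 N); the robot touches nothing.
It fails at once if the disc is lifted or carried (underside more than 6 mm above the slab's top) over the part of the stage beyond the marks (x of disc in the frame of bed between -0.035 and 0.16 m and y of disc in the frame of bed between -0.05 and 0.05 m and z of disc in the frame of bed above 0.022 m).
It fails at once if the disc is pushed or pressed against the stage, or the fingers or arm against the stage, with more than 15 N (contact force between any of disc, the arm, the fingers and bed above 15 N).
It fails at once if another thing is moved by more than 25 mm (distance of any of spacer, small_disc, reagent, beaker, brush, timer, cassettes from where it was at the start of the episode above 0.025 m).
It also fails if it takes over 58 s, if anything falls off the work surface, if the arm or the gripper's body presses on something with over 40 N, if the wrist force passes 120 N, or if a joint passes its speed limit or range.

## Working session

There is one attempt and no reset: what is moved stays moved. The work goes in short steps, Python scripts to look and compute and a tool call to move; the robot and the scene stay as the last step left them, time stands still between calls to the robot, and variables do not carry over. Pictures are saved under pics/ and viewed, at most 10 in all, crops included, and the job is handed in when it is done.

Besides the shell and the picture viewer there is one more tool, called as name(argument=value, ...) on one line, values as JSON. carry_out: Moves the arm, as the interface text tells. Its arguments: {"type":"object","properties":{"commands":{"type":"array"},"newtons":{"type":"number"}},"required":["commands"]}

```bash
mkdir -p pics; cat > h.py <<'E'
import numpy as np, cv2
from cell import robot
def save(p,n): cv2.imwrite('pics/'+n,p["pixels"][:,:,::-1])
def ray(p,uv):
    s=np.array([(uv[0]-p["cx"])/p["fx"],(uv[1]-p["cy"])/p["fy"]]); q=s.copy()
    for _ in range(20): q=s/(1+p["k1"]*(q@q))
    V=np.array(p["view"]); R=V[:3,:3]; 
    return -R.T@V[:3,3], R.T@np.array([q[0],-q[1],-1])
def at(p,uv,z):
    o,d=ray(p,uv); return o+d*(z-o[2])/d[2]
def px(p,X):
    V=np.array(p["view"]); c=V[:3,:3]@np.array(X)+V[:3,3]; s=np.array([c[0],-c[1]])/-c[2]
    s=s*(1+p["k1"]*(s@s)); return np.array([s[0]*p["fx"]+p["cx"],s[1]*p["fy"]+p["cy"]])
E
python3 - <<'E'
from h import *
for n in("top","side"):
    p=robot.read_camera(n); save(p,n+'0.png'); print(n,p["fx"],p["k1"],np.round(at(p,(280,210),0),3),np.round(ray(p,(280,210))[0],3))
    for t in["disc","bed","load_point","search_start","search_end","mat","spacer","small_disc"]:
        for f in(robot.find_in,robot.tip_of):
            print(t,f.__name__,[(np.round(d["at"],1).tolist(),round(d["p"],2)) for d in f(p,t)[:4]])
print(robot.observe())
E
```

```text
top 391.3449777598646 0.03196733360661279 [0.63  0.024 0.   ] [ 0.494 -0.005  1.026]
disc call [([357.0, 190.1], 0.63), ([368.1, 230.4], 0.62), ([390.2, 191.1], 0.61), ([413.4, 209.9], 0.49)]
disc call [([389.6, 190.7], 0.64), ([308.1, 232.5], 0.62), ([414.5, 208.0], 0.5), ([361.6, 193.4], 0.46)]
bed call [([315.7, 149.7], 0.72), ([217.8, 224.3], 0.57)]
bed call [([221.3, 221.0], 0.64)]
load_point call [([218.4, 221.4], 0.94)]
load_point call [([213.0, 224.1], 0.21)]
search_start call [([215.0, 222.3], 0.59)]
search_start call [([213.3, 224.7], 0.86)]
search_end call [([219.8, 222.1], 0.74)]
search_end call [([367.3, 233.0], 0.69), ([214.6, 202.6], 0.67)]
mat call [([358.9, 244.5], 0.79)]
mat call [([362.9, 244.2], 0.61)]
spacer call []
spacer call [([382.6, 261.2], 0.64), ([364.1, 243.8], 0.18)]
small_disc call []
small_disc call [([348.2, 255.6], 0.57)]
side 382.3846122083684 -0.06397480141891236 [ 0.706 -0.07   0.   ] [0.094 0.722 0.626]
disc call []
disc call []
bed call [([250.4, 267.3], 0.97)]
bed call [([247.8, 270.5], 0.91)]
load_point call [([252.7, 264.2], 0.94)]
load_point
[... 291 characters left out ...]
{'time': 1.7, 'qpos': array([ 1.01998000e+00,  3.42010629e-01,  1.52411110e+00,  1.85951586e-05,
        1.27542636e+00, -1.46006074e-01]), 'qvel': array([ 7.11294127e-04, -8.53156032e-05,  5.14523981e-04, -9.72109069e-04,
       -6.23621426e-04,  7.85297697e-05]), 'joint_efforts': array([-1.31759807e-03, -4.31132019e+01, -2.44473678e+01,  7.17188255e-02,
        4.84916917e-02, -1.19790684e-06]), 'tool_pos': array([0.20674871, 0.4825824 , 0.24373111]), 'tool_rot': array([ 3.14154598e+00, -1.11176309e-05,  2.73677699e+00]), 'contact_force': array([0.13898831, 0.15606202, 0.28819467]), 'torque': array([-0.0134968 ,  0.02427261, -0.04315711]), 'grip_force': 0.0, 'opening': 0.09218574493665149}
```

```bash
ls pics
```

```text
side0.png
top0.png
```

View pics/top0.png

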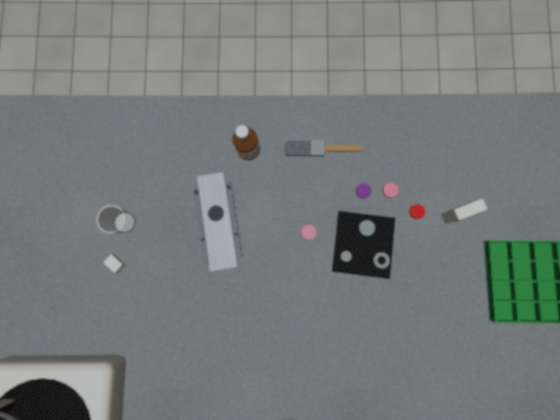

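```bash
python3 - <<'E'
import cv2
i=cv2.imread('pics/top0.png')
a=cv2.resize(i[170:320,130:430],None,fx=2.66,fy=2.66,interpolation=cv2.INTER_CUBIC); cv2.imwrite('pics/crop0.png',a)
E
```

```text
(no output)
```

View pics/crop0.png

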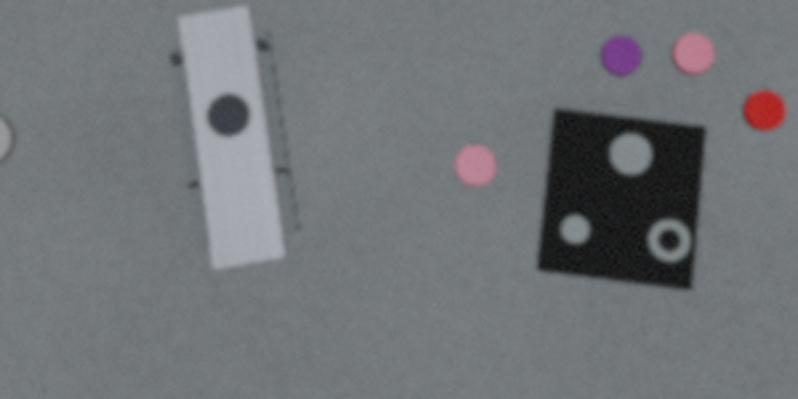

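The wanted disc is the bright grey solid one at (367,228). Look-alikes are pink (309,232) and (391,190), purple (363,191), red (417,212), the ring (381,261) and the small disc (346,256). The slab's pocket is at about (216,213), its marks at (203,239) and (236,234), and its screws at (196,192) and (229,187).

```bash
python3 - <<'E'
from h import *
p=robot.read_camera("top"); im=p["pixels"].astype(int); g=im.mean(2)
def cen(c,r,lo,hi,w=16):
    s=g[r-w:r+w,c-w:c+w]; m=((s>lo)&(s<hi)).astype(np.uint8)
    n,l,st,ce=cv2.connectedComponentsWithStats(m); k=l[w,w]; return ce[k]+[c-w,r-w],st[k]
for n,c,r,z in(("disc",367,228,.018),("small",346,256,.016)):
    u,st=cen(c,r,95,256); print(n,u,st,at(p,u,z).round(4))
u,st=cen(216,213,0,110); print("pocket",u,st,at(p,u,.014).round(4))
C=lambda x,y:(130+x/2.66,170+y/2.66)
m=(g>140).astype(np.uint8); n,l,st,ce=cv2.connectedComponentsWithStats(m); k=l[245,222]
pts=np.argwhere(l==k)[:,::-1]; W=np.array([at(p,q,.016)[:2] for q in pts]); r=cv2.minAreaRect(W.astype(np.float32)*1000); print(r,st[k]); 
for n,a,z in(("mL",(193,184),.012),("mR",(281,170),.012),("sL",(176,59),.022),("sR",(263,46),.022)): print(n,at(p,C(*a),z).round(4))
o=robot.observe()
E
```

```text
disc [366.73480663 227.37569061] [  9   8  15  15 181] [ 0.5817 -0.2001  0.018 ]
small [345.80232558 255.74418605] [11 11 11 10 86] [ 0.5093 -0.1452  0.016 ]
pocket [215.34078212 212.87709497] [  8   9  15  15 179] [0.6205 0.1919 0.014 ]
((600.59765625, 188.581787109375), (251.89083862304688, 71.02424621582031), 9.354884147644043) [ 197  172   40   99 2396]
mL [0.5522 0.2237 0.012 ]
mR [0.5656 0.1382 0.012 ]
sL [0.6739 0.2416 0.022 ]
sR [0.6867 0.1566 0.022 ]
```

carry_out(commands=[[[-0.0438,-0.0343,0],0,0.75],[[-0.0438,-0.0343,0],0,0.75],[[-0.0438,-0.0343,0],0,0.75],[[-0.0438,-0.0343,0],0,0.75],[[-0.0438,-0.0343,0],0,0.75],[[-0.0438,-0.0343,0],0,0.75],[[-0.0438,-0.0343,0],0,0.75],[[-0.0438,-0.0343,0],0,0.75],[[-0.0438,-0.0343,0],0,0.75],[[-0.0438,-0.0343,0],0,0.75],[[-0.0438,-0.0343,0],0,0.75],[[-0.0438,-0.0343,0],0,0.75],[[-0.0438,-0.0343,0],0,0.75],[[-0.0438,-0.0343,0],0,0.75],[[0,0,0],0.168,0.75],[[0,0,0],0.168,0.75],[[0,0,0],0.168,0.75],[[0,0,0],0.168,0.75],[[0,0,0],0.168,0.75],[[0,0,0],0.168,0.75]], newtons=8)

```text
time: 4.25
tool_pos: [0.5813, -0.2003, 0.2436]
tool_rot: [-3.141, -0.0, 1.723]
contact_force: [0.2, -0.0, -0.1]
opening: 0.069
grip_force: 0.0
```

carry_out(commands=[[[0,0,0.05],0,0.75],[[0,0,0.05],0,0.75],[[0,0,0.05],0,0.75],[[0,0,0.035],0,0.75],[[0,0,0.02],0,0.75],[[0,0,0.0105],0,0.75],[[0,0,0],0,0.75],[[0,0,0],0,0.3],[[0,0,0],0,0.3],[[0,0,0],0,0.3],[[0,0,0],0,0.3],[[0,0,0],0,0.3],[[0,0,0],0,0.3]], newtons=8)

```text
time: 5.88
tool_pos: [0.5815, -0.2004, 0.0287]
tool_rot: [3.141, 0.0, 1.729]
contact_force: [-1.4, 0.5, 4.8]
opening: 0.0391
grip_force: 8.0
```

carry_out(commands=[[[0,0,-0.02],0,0.3],[[0,0,-0.04],0,0.3],[[0,0,-0.04],0,0.3],[[0.0476,0.0014,0],0,0.3],[[0.0476,0.0014,0],0,0.3],[[0.0476,0.0014,0],0,0.3],[[0.0476,0.0014,0],0,0.3],[[0.0476,0.0014,0],0,0.3],[[0.0476,0.0014,0],0,0.3],[[0.0476,0.0014,0],0,0.3],[[0.0476,0.0014,0],0,0.3],[[0,0,0],0,0.3],[[0,0,0],0,0.3]])

```text
time: 7.5
tool_pos: [0.5321, 0.1773, 0.1277]
tool_rot: [-3.141, 0.0, 1.729]
contact_force: [-0.4, -0.2, -1.0]
opening: 0.0393
grip_force: 8.0
```

```bash
python3 - <<'E'
from h import *
p=robot.read_camera("side"); print(px(p,[.533,.177,.11])); 
q=robot.read_camera("top"); i=p["pixels"][130:340,110:390]; j=q["pixels"][130:340,110:390]
cv2.imwrite('pics/c1.png',cv2.resize(np.hstack([i,j])[:,:,::-1],None,fx=1.42,fy=1.42,interpolation=cv2.INTER_CUBIC))
print(robot.observe()["contact_force"],robot.observe()["opening"])
E
```

```text
[273.1495165  239.12262085]
[-0.10056365 -0.22833462 -2.17190613] 0.03940111827604461
```

View pics/c1.png

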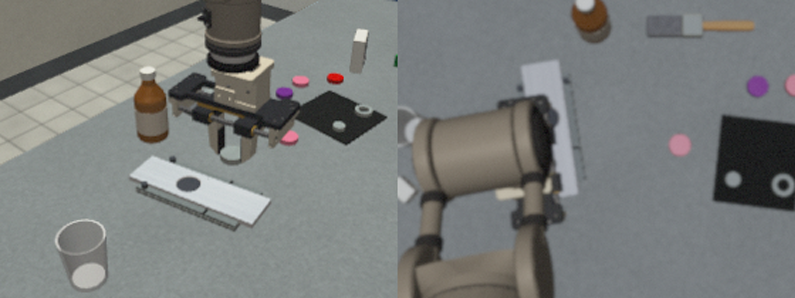

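The side view shows the disc held level at the fingertips above the loading end. The pocket is dark and clear beyond the marks, and the mat still holds the ring and the small disc.

carry_out(commands=[[[0,0,0.03],0,0.3],[[0,0,0.03],0,0.3],[[0,0,0.02],0,0.3],[[0,0,0.006],0,0.3],[[0,0,0.001],0,0.3],[[0,0,0.0005],0,0.3],[[0,0,0],0,0.3],[[0,0,0],0,0.3]], newtons=4)

```text
time: 8.6
tool_pos: [0.5327, 0.1776, 0.0412]
tool_rot: [3.141, -0.0, 1.729]
contact_force: [-0.3, 0.4, -0.8]
opening: 0.0397
grip_force: 4.0
```

carry_out(commands=[[[0,0,0.0005],0,0.3],[[0,0,0.0005],0,0.3],[[0,0,0],0,0.3],[[0,0,0],0,0.3]])

```text
time: 9.1
tool_pos: [0.5324, 0.1776, 0.0397]
tool_rot: [-3.142, -0.0, 1.729]
contact_force: [0.5, 0.3, -1.6]
opening: 0.04
grip_force: 4.0
```

carry_out(commands=[[[0,0,0.0005],0,0.3],[[0,0,0],0,0.3],[[0,0,0],0,0.3]])

```text
time: 9.48
tool_pos: [0.5324, 0.1776, 0.0392]
tool_rot: [3.142, -0.0, 1.729]
contact_force: [-0.2, -0.3, -1.5]
opening: 0.0396
grip_force: 4.0
```

carry_out(commands=[[[0,0,0.0005],0,0.3],[[0,0,0],0,0.5],[[0,0,0],0,0.5],[[0,0,0],0,0.5],[[0,0,0],0,0.5],[[0,0,0.001],0,0.5],[[0,0,0.001],0,0.5],[[0,0,0.0005],0,0.5],[[0,0,0],0,0.5]])

```text
time: 10.6
tool_pos: [0.5324, 0.1775, 0.0362]
tool_rot: [-3.142, -0.0, 1.729]
contact_force: [-0.6, -0.5, 0.6]
opening: 0.0459
grip_force: 0.0
```

```bash
python3 - <<'E'
from h import *
p=robot.read_camera("side"); q=robot.read_camera("top"); i=p["pixels"][200:300,190:320]; j=q["pixels"][170:270,170:300]
cv2.imwrite('pics/c2.png',cv2.resize(np.hstack([i,j])[:,:,::-1],None,fx=3,fy=3,interpolation=cv2.INTER_CUBIC))
E
```

```text
(no output)
```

View pics/c2.png

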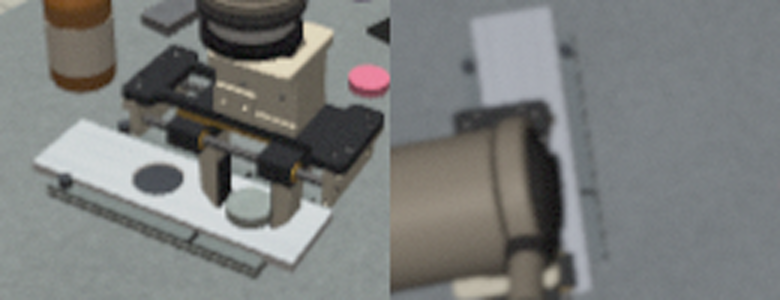

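The disc lies flat on the loading end, short of the pocket and before the marks, with the fingers loosely fore and aft. I'll push it along now.

carry_out(commands=[[[0,0.002,0],0,0.5],[[0,0.003,0],0,0.5],[[0,0.004,0],0,0.5],[[0,0.004,0],0,0.5],[[0,0.004,0],0,0.5],[[0,0.004,0],0,0.5],[[0,0.004,0],0,0.5],[[0,0.004,0],0,0.5],[[0,0.004,0],0,0.5],[[0,0.004,0],0,0.5],[[0,0.004,0],0,0.5],[[0,0.004,0],0,0.5],[[0,0.004,0],0,0.5],[[0,0.004,0],0,0.5],[[0,0.004,0],0,0.5],[[0,0.003,0],0,0.5],[[0,0,0],0,0.5]])

```text
time: 12.82
tool_pos: [0.5922, 0.187, 0.0362]
tool_rot: [3.141, -0.0, 1.729]
contact_force: [-0.8, 0.1, 0.5]
opening: 0.0458
grip_force: 0.0
```

```bash
python3 - <<'E'
from h import *
p=robot.read_camera("side"); q=robot.read_camera("top"); i=p["pixels"][200:300,190:320]; j=q["pixels"][170:270,170:300]
cv2.imwrite('pics/c3.png',cv2.resize(np.hstack([i,j])[:,:,::-1],None,fx=3,fy=3,interpolation=cv2.INTER_CUBIC))
E
```

```text
(no output)
```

View pics/c3.png

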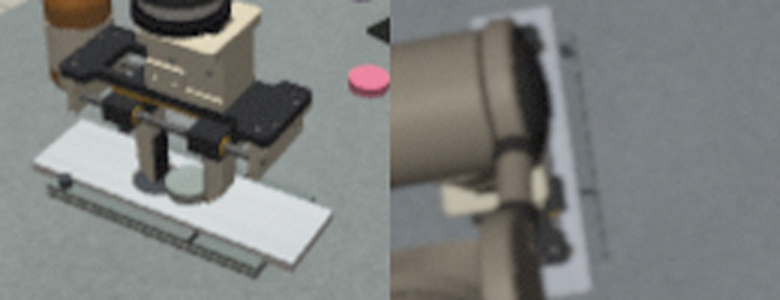

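The disc's leading edge is over the near rim of the pocket, and it is lined up.

carry_out(commands=[[[0,0.003,0],0,0.5],[[0,0.003,0],0,0.5],[[0,0.003,0],0,0.5],[[0,0.003,0],0,0.5],[[0,0.003,0],0,0.5],[[0,0.003,0],0,0.5],[[0,0.003,0],0,0.5],[[0,0.002,0],0,0.5],[[0,0.002,0],0,0.5],[[0,0.002,0],0,0.5],[[0,0.001,0],0,0.5],[[0,0,0],0,0.5]])

```text
time: 14.42
tool_pos: [0.6196, 0.1914, 0.0362]
tool_rot: [3.141, -0.0, 1.729]
contact_force: [0.2, 0.9, -0.2]
opening: 0.0462
grip_force: 0.0
```

carry_out(commands=[[[0,0.001,0],0,0.5],[[0,0.001,0],0,0.5],[[0,0,0],0,0.5]])

```text
time: 14.8
tool_pos: [0.6214, 0.1917, 0.0362]
tool_rot: [3.141, -0.0, 1.729]
contact_force: [-0.3, 0.2, 0.5]
opening: 0.046
grip_force: 0.1
```

```bash
python3 - <<'E'
from h import *
p=robot.read_camera("side"); i=p["pixels"][210:300,190:310]
cv2.imwrite('pics/c4.png',cv2.resize(i[:,:,::-1],None,fx=6,fy=6,interpolation=cv2.INTER_CUBIC))
E
```

```text
(no output)
```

View pics/c4.png

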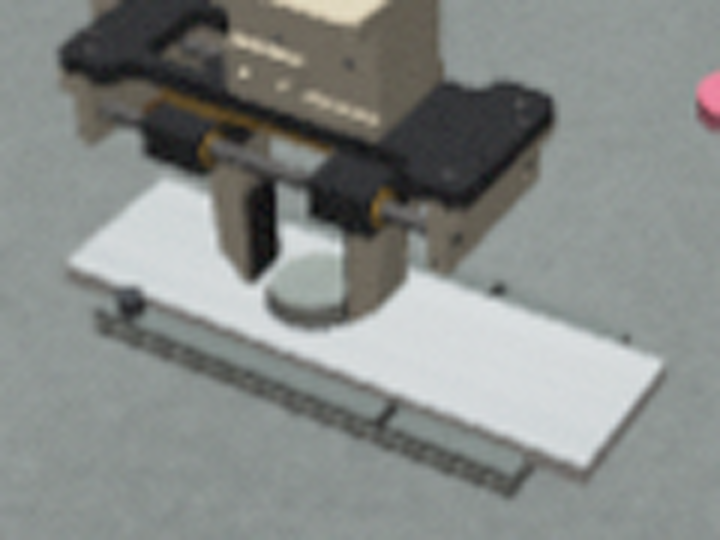

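The disc covers the pocket and may already have begun to drop. I'll keep pushing in 1 mm steps and watch the force.

carry_out(commands=[[[0,0.001,0],0,0.5],[[0,0.001,0],0,0.5],[[0,0,0],0,0.5]])

```text
time: 15.22
tool_pos: [0.6233, 0.192, 0.0362]
tool_rot: [3.142, -0.0, 1.729]
contact_force: [-0.5, 0.8, 0.4]
opening: 0.0458
grip_force: 0.4
```

carry_out(commands=[[[0,0.001,0],0,0.5],[[0,0,0],0,0.5]])

```text
time: 15.48
tool_pos: [0.6244, 0.1922, 0.0363]
tool_rot: [3.141, -0.0, 1.729]
contact_force: [-1.4, -0.2, 1.2]
opening: 0.0458
grip_force: 0.4
```

carry_out(commands=[[[0,0.001,0],0,0.5],[[0,0,0],0,0.5]])

```text
time: 15.72
tool_pos: [0.6249, 0.1923, 0.0362]
tool_rot: [-3.141, -0.0, 1.729]
contact_force: [-3.4, -0.2, 2.2]
opening: 0.0459
grip_force: 1.5
```

```bash
python3 - <<'E'
from h import *
p=robot.read_camera("side"); i=p["pixels"][210:300,190:310]
cv2.imwrite('pics/c5.png',cv2.resize(i[:,:,::-1],None,fx=6,fy=6,interpolation=cv2.INTER_CUBIC))
print(robot.observe()["contact_force"],robot.observe()["grip_force"])
E
```

```text
[-3.05521663 -0.79964883  0.68481076] 1.5407346189022064
```

View pics/c5.png

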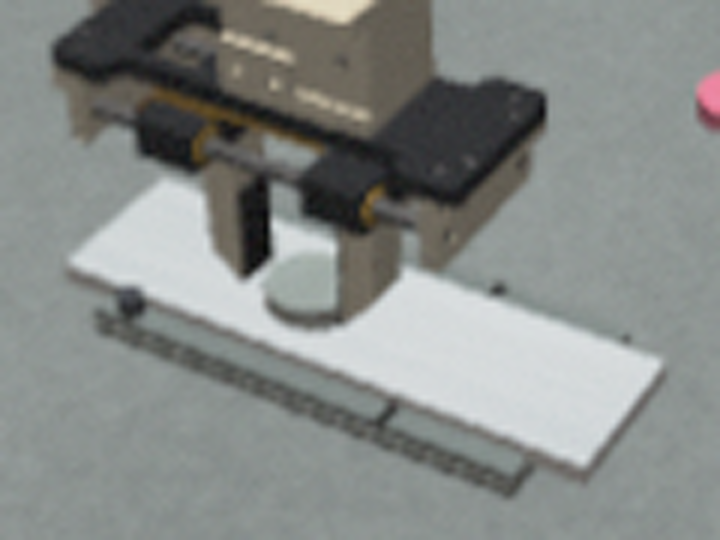

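The push rose to about 3 N and the disc stopped, which means the far wall. I'll back off and lift straight up to check that it is seated.

carry_out(commands=[[[0,-0.003,0],0,0.5],[[0,0,0],0,0.6],[[0,0,0],0,0.6],[[0,0,-0.01],0,0.6],[[0,0,-0.03],0,0.6],[[0,0,-0.05],0,0.6],[[0,0,-0.05],0,0.6],[[0,0,-0.05],0,0.6],[[-0.05,-0.02,0],0,0.6],[[-0.05,-0.02,0],0,0.6],[[-0.05,-0.02,0],0,0.6],[[-0.05,-0.02,0],0,0.6],[[-0.05,-0.02,0],0,0.6],[[0,0,0],0,0.6],[[0,0,0],0,0.6]])

```text
time: 17.65
tool_pos: [0.563, -0.0706, 0.2268]
tool_rot: [3.141, -0.0, 1.728]
contact_force: [0.1, 0.9, 0.7]
opening: 0.0552
grip_force: 0.0
```

```bash
python3 - <<'E'
from h import *
p=robot.read_camera("side"); q=robot.read_camera("top"); i=p["pixels"][210:300,190:290]; j=q["pixels"][170:260,170:270]
cv2.imwrite('pics/c6.png',cv2.resize(np.hstack([i,j])[:,:,::-1],None,fx=4,fy=4,interpolation=cv2.INTER_CUBIC))
for n,z in(("home",.02),("high",.028)): print(n,px(p,[.621,.192,z]),px(q,[.621,.192,z]))
E
```

```text
home [241.77321306 257.68719655] [214.85078269 212.38698334]
high [241.64322656 255.17379283] [214.25002689 211.9987252 ]
```

View pics/c6.png

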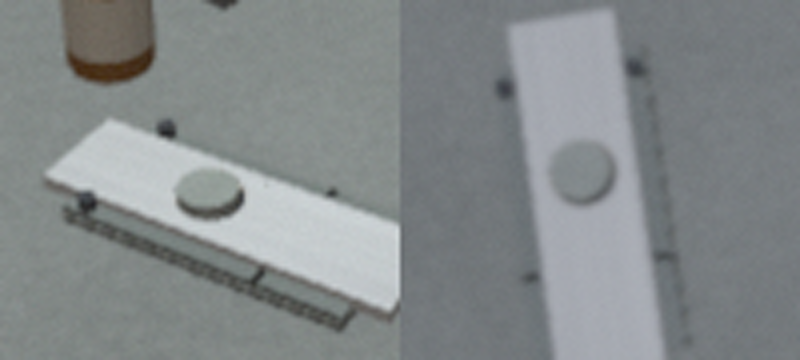

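```bash
python3 - <<'E'
from h import *
p=robot.read_camera("side"); q=robot.read_camera("top")
g=cv2.cvtColor(p["pixels"],cv2.COLOR_RGB2GRAY)
print(g[246:270,236:248:3].T)
a=cv2.imread('pics/c2.png',0); a=cv2.resize(a[:,:390],(130,100),interpolation=cv2.INTER_AREA); 
print(a[58:82,78:90:3].T)  # unseated disc near (83,69)
t=cv2.cvtColor(q["pixels"],cv2.COLOR_RGB2GRAY); s=t[195:230,200:232]
m=(s<150).astype(np.uint8);n,l,st,ce=cv2.connectedComponentsWithStats(m);k=l[17,15];u=ce[k]+[200,195];print(u,st[k],at(q,u,.022))
E
```

```text
[[161 192 200 200 199 199 199 183 160 161 157 155 151 150 128  86  89 143
  192 200 201 182 137 112]
 [127 154 194 201 201 198 177 158 155 154 155 154 152 153 154 134  90  82
  134 187 202 202 184 138]
 [131 129 154 188 202 193 170 159 156 157 152 153 153 156 154 135  95  80
  110 170 203 202 204 186]
 [136 130 130 141 174 194 176 155 154 153 155 154 154 156 150 115  78  79
  142 190 199 201 200 203]]
[[180 216 220 220 214 187 165 166 170 172 167 166 164 142  99  83  98 167
  209 215 215 211 172 123]
 [123 163 213 216 200 170 169 170 165 164 163 162 164 164 142 101  86  96
  166 209 212 214 210 172]
 [111 134 172 201 191 170 167 167 166 164 165 165 166 165 151 114  87  88
  161 209 212 212 213 213]
 [ 36  83 130 172 200 188 168 163 165 165 165 167 169 160 126  89  85 122
  185 211 210 211 211 213]]
[215.48471616 213.01310044] [  7  10  18  17 229] [0.61911153 0.18992714 0.022     ]
```

```bash
python3 - <<'E'
from h import *
p=robot.read_camera("side"); g=cv2.cvtColor(p["pixels"],cv2.COLOR_RGB2GRAY).astype(float)
g0=cv2.cvtColor(cv2.imread('pics/side0.png'),cv2.COLOR_BGR2GRAY).astype(float)
def comp(g,lo,hi):
    G=cv2.resize(g[235:285,215:270],None,fx=8,fy=8,interpolation=cv2.INTER_CUBIC)
    m=((G>lo)&(G<hi)).astype(np.uint8); n,l,st,ce=cv2.connectedComponentsWithStats(m,connectivity=4)
    k=1+np.argmax(st[1:,4]*(abs(ce[1:,0]-212)<60)*(abs(ce[1:,1]-180)<60)); c=max(cv2.findContours((l==k).astype(np.uint8),0,1)[0],key=len)
    e=cv2.fitEllipse(c); return (np.array(e[0])/8+[215-.44,235-.44]).round(2),(np.array(e[1])/8).round(2),st[k]/8
print("pocket",comp(g0,0,135)); print("disc top",comp(g,118,176)); print("disc all",comp(g,0,176))
c=[.6205,.1919]; u=[.99,.16]
def ell(x,z,r): 
    t=np.linspace(0,6.28,60); P=np.array([px(p,[x[0]+r*np.cos(a),x[1]+r*np.sin(a),z]) for a in t]); return P
P=ell(c,.016,.0215); print("pred pocket",P.mean(0),P.min(0),P.max(0))
for n,z in(("seat",.024),("un",.028)):
    d=np.array(c)+.0015*np.array(u); P=ell(d,z,.02); B=ell(d,max(z-.012,.016),.02)
    print(n,P.mean(0),P.min(0),P.max(0),"all",B.max(0))
E
```

```text
pocket (array([242.33, 259.27]), array([ 9.29, 16.1 ]), array([ 19.75 ,  20.125,  16.125,   9.5  , 956.875]))
disc top (array([241.95, 258.44]), array([13.38, 18.05]), array([  18.375,   17.125,   18.125,   13.5  , 1160.75 ]))
disc all (array([241.95, 258.44]), array([13.38, 18.05]), array([  18.375,   17.125,   18.125,   13.5  , 1538.5  ]))
pred pocket [241.90625252 258.99021977] [233.37270284 253.61427396] [250.6252964  264.58383846]
seat [241.28093965 256.2935352 ] [233.31099522 251.31564846] [249.42371863 261.46649872] all [249.5176812  263.98741028]
un [241.2148636  255.03430668] [233.2264105  250.06649849] [249.37647278 260.19701562] all [249.5176812  263.98741028]
```

The side view puts the disc's far, near and lower edges at rows 251.7, 261.4 and 264.2. A seated, level disc should give 251.6, 261.7 and 264.3, and an unseated one 250.4, 260.5 and 264.3. With the stop at the far wall, this says it is home.

```bash
python3 -c "
from cell import robot
print(robot.hand_in())"
```

```text
the job is handed in; nothing more can be done
None
```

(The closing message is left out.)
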